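# Click the attenuator wheel on four stops

## Task

Darken the beam by four stops: with a fingertip on the knurled edge of the attenuator wheel (silver edge, grey glasses), turn it exactly four clicks clockwise as seen from the robot, and leave it sitting in that click stop. Only stroke or push the edge: do not grip the wheel or touch its filters, do not turn the colour-filter wheel beside it, and leave everything else on the table where it is.

Things in the scene. Friction and masses are not known exactly. Their poses are not given: they have to be found in the camera images.
- nd_rail: Fixed black optical rail of the attenuator, 320 mm long (its x axis), 50 mm wide, standing left or right on the table, yaw to 0.3 rad. Origin: middle of its underside; z up; its -x end is nearer the robot. Beam along x, 114 mm up. On it from +x to -x: silver laser module (top 131 mm), iris (its lever to 140 mm), filter wheel (x = 0), power sensor (x = -122 mm, top 133 mm).
- nd_rim_top (a point): Highest point of the attenuator wheel's knurled edge, midway across its 12 mm width, 166 mm above the table. Fixed to nd_rail, axes parallel to the rail's (does not turn with the wheel). The edge runs along the rail's y here; clockwise as seen from the robot moves it towards the rail's -y.
- nd_wheel: The attenuator wheel. Origin at its centre, 36 mm to the rail's +y and 114 mm up; it turns about its x axis, which is the rail's. Upright silver disc 104 mm across, 12 mm thick, knurled edge (finger friction about 1): one click is 27 mm at the edge. Twelve grey filters, clear to dark, one per click stop; a black line across the edge at each, red at one. The filter at its -y side is in the beam.
- nd_turn (a joint): Turn of the attenuator wheel, rad, clockwise as seen from the robot. Click stops at multiples of 0.5236 (30 deg), play 0.01; starts in 0, 0.524, 1.047 or 1.571; turns endlessly; let go, it springs to the nearest stop. Leaving a stop takes 0.1 Nm (2 N at the edge), falling to 0 midway; then it pulls forward. A finger pressing the edge with 5 to 15 N carries it without slip, not letting it spring.
- nd_mark (a point): Point of the attenuator wheel at the red line, 50 mm from the axle, midway across the edge's width; it turns with the wheel, and lies at the beam's side (the rail's -y from the axle) when nd_turn reads 0; with growing nd_turn it goes down from there.
- nd_filters: The twelve black filter cells (16 mm across, centres 36 mm from the axle) and steel hub of the attenuator wheel, standing 2.5 mm proud of the disc on both faces; the outer 7 mm of the disc are free of them. Origin at the wheel's centre. Not to be touched.
- colour_rail: A second rail of the same form and size with a brass-coloured laser module and the colour-filter wheel (black edge, twelve brightly coloured glasses) in the same place, on the other side. Origin and axes as nd_rail.
- colour_mark (a point): Point of the colour-filter wheel at its red line, 50 mm from its axle (which lies as on nd_rail); turns with that wheel. That wheel is to be left as it is.
- spare_post: Loose steel post, 12.7 mm across, 75 mm tall, standing on the table beside one rail. Origin: centre of its foot. Leave it.
- lens_tube: Loose black tube, 30 mm across, 30 mm tall, standing beside the other rail. Origin: centre of its foot. Leave it.
- mirror_mount: Loose mirror mount on a round steel pedestal, 116 mm tall, 46 mm wide, 31 mm foot, standing between the rails. Origin: centre of its foot. Leave it.
- optic_case: Loose flat optics case, 70 x 50 x 24 mm, blue with pale lid, on the left of the table. Origin: centre of its underside. Leave it.
- table_clamp: Loose black slotted table clamp, 79 x 30 x 16 mm, on the left of the table. Origin: on its underside. Leave it.
- ball_driver: Loose red-handled driver, 170 mm long (its x axis), lying on the right of the table, origin under its middle. Leave it.
- goggles: Laser goggles with orange lenses, about 150 x 150 x 51 mm, on the right of the table, origin on the table between the arms. Leave them.

How it is judged (in metres and radians):
On the way:
1. a fingertip is put on the attenuator wheel (contact force between the fingers and nd_wheel above 0.4 N), for 0.05 s.
At the end, for the whole second after the job is handed in: The attenuator wheel rests in the fourth click stop clockwise (as seen from the robot) from the one it started in, within about 9 degrees; the colour-filter wheel is still in its own stop and all loose things are within 15 mm of where they stood (distance of nd_mark from where it was at the start of the episode between 0.082 and 0.0906 m and value of joint nd_turn between 1.9 and 3.86 rad and velocity of joint nd_turn between -0.3 and 0.3 rad/s and distance of colour_mark from where it was at the start of the episode below 0.012 m and distance of each of spare_post, lens_tube, mirror_mount, optic_case, table_clamp, ball_driver, goggles from where it was at the start of the episode below 0.015 m); the robot touches nothing.
It fails at once if a finger pressed on the attenuator's filters (contact force between the fingers and nd_filters above 1 N).
It fails at once if the attenuator wheel was taken between the fingers (distance between the grasp point and nd_wheel below 0.056 m).
It fails at once if the colour-filter wheel was turned (distance of colour_mark from where it was at the start of the episode above 0.03 m).
It fails at once if a loose thing was moved or lifted (distance of any of spare_post, lens_tube, mirror_mount, optic_case, table_clamp, ball_driver, goggles from where it was at the start of the episode above 0.02 m).
It also fails if it takes over 54 s, if anything falls off the work surface, if the arm or the gripper's body presses on something with over 40 N, if the wrist force passes 120 N, or if a joint passes its speed limit or range.

## Robot

A 6-joint arm with a two-finger parallel gripper is mounted at the origin on the work surface. World frame = base frame: x ahead of the robot, y to its left, z up, the work surface at z = 0. Lengths are in mm, angles in degrees, forces in N, time in s.
With the tool pointing down it reaches from about 300 to 850 mm from the base axis. Payload 4.2 kg.
Tool frame: the origin (TCP) lies on the centre line of the jaws, within the pads' length; the fingertips stand 8 mm ahead of it and the grasp point (between the pads) lies 11 mm behind it; z points along the fingers, y is the line along which they close (so a half turn about z gives the same grasp; the last joint's range is limited). The gripper opens to 91 mm and grips with 3 to 60 N. Pads are 32 mm wide; open, the fingers measure 118 mm over their backs; the gripper's body (76 mm by 178 mm) begins 60 mm behind the grasp point.
Start: joints at [-1.146, 18.312, 89.639, -0, 72.044, -1.146], TCP at [575.017, 0, 196.576] pointing down, gripper open.
Joint ranges: [-177.97, 177.97], [-48.28, 115.42], [12.27, 149.76], [-77.06, 257.06], [2.81, 150.46], [-146.56, 146.56]. Speed limits (degrees/s): [147.25, 147.25, 180, 180, 180, 180].

## Interface

Orientations are given as [roll, pitch, yaw] about the fixed x, y, z axes, in that order (R = Rz(yaw) Ry(pitch) Rx(roll)).
In Python, from workcell import telemetry, eyes, ticket gives the robot as it stands. The module is installed in compiled form; this text tells all that it offers.
- The arm moves only by the shell command python3 -m crank 'ROWS' [OPENING] [FORCE]. ROWS is JSON, a list of rows, each an object of numbers: "dx", "dy", "dz": the shift along the world's x, y, z normalised to -1 to 1, where 1 is 80 cm; "yaw": the turn about the world's z normalised to -1 to 1, where 1 is 5 degrees. A call has 1 to 10 rows; each row shifts and turns the commanded pose from where the row before left it; what a row does not reach is not made up. A row lasts 1/8 s, in which the tool goes at most 62.5 mm and 10.7 degrees, less where a joint would pass 70% of its speed; a pose out of reach is approached as far as the arm can. A call with a number of a shift or a turn outside -1 to 1 is refused whole. A call with a gripper value outside its range is refused whole. OPENING is the opening, from 0 (shut) to 1 (fully open), set as the call begins (- or left out, the last holds). The fingers move at their own pace and stop on an object; FORCE is the grip in N (left out, the last holds). Time passes only in rows, so rows that do not move let the fingers close. It gives the time, the measured TCP pose, the force, the opening and the grip force at its end, in the units of the state.
- telemetry.state(): the state, without advancing time (a new reading comes with each control period).
- eyes.grab_frame(name): name is "scene" or "side" or "wrist"; returns the picture (400x640x3 uint8, red, green, blue); there is no depth.
- eyes.calibration(name): a dict with "camera_matrix" (3x3 intrinsics, pixels), "world_from_camera" (4x4, takes a point from camera to world coordinates). Camera axes: x right, y down, z forward; pixel columns grow to the right and rows downward; lengths in mm; the calibration is good to about 2 mm. A picture is of the moment at which its call begins: read the wrist's pose just before it. calibration takes no time and is no camera call; for the wrist camera it gives the pose at the moment of the call.
- ticket.job_done(): hands the job in; it is judged then, once.
The state is a dict: "time_s": time; "qpos": joint angles; "qvel": joint speeds; "effort": joint torques, N m; "ee_pos": TCP position; "ee_rot": TCP orientation; "force": force on the tool from outside, world axes, zero at the start; "torque": the same for the moment, N m; "gripper_width": finger opening in mm; "gripper_force": force on a finger pad.
Only numpy, scipy, OpenCV 4.12 (cv2) and the standard library are available. Lean on these libraries where they do the work, as an engineer would, in place of code of your own. Each camera call takes 0.05 s, during which the arm holds its last target. There are 200 camera calls.

## Working session

There is one attempt and no reset: what is moved stays moved. The work goes in short steps, Python scripts to look and compute and a shell command to move; the robot and the scene stay as the last step left them, time stands still between calls to the robot, and variables do not carry over. Pictures are saved under pics/ and viewed, at most 10 in all, crops included, and the job is handed in when it is done.

```bash
mkdir -p pics; python3 - <<'E'
from workcell import telemetry, eyes
import cv2, json
for n in ["scene","side"]:
    im=eyes.grab_frame(n); cv2.imwrite(f"pics/{n}0.png",im[:,:,::-1])
    c=eyes.calibration(n); print(n,c["camera_matrix"],c["world_from_camera"])
s=telemetry.state(); print(s["time_s"],s["ee_pos"],s["ee_rot"],s["force"])
E
```

```text
scene [[363.69939215   0.         314.49748296]
 [  0.         363.69939215 197.33615765]
 [  0.           0.           1.        ]] [[-2.32006639e-01  6.00071141e-01 -7.65563548e-01  1.32581857e+03]
 [ 9.72543896e-01  1.57827735e-01 -1.71022735e-01  1.44718307e+02]
 [ 1.82013525e-02 -7.84222565e-01 -6.20212608e-01  7.16260592e+02]
 [ 0.00000000e+00  0.00000000e+00  0.00000000e+00  1.00000000e+00]]
side [[404.7724272    0.         319.00170414]
 [  0.         404.7724272  202.47806803]
 [  0.           0.           1.        ]] [[ 9.67838341e-01 -1.82156211e-01  1.73516745e-01  3.60010098e+02]
 [-2.51209464e-01 -7.36832656e-01  6.27671444e-01 -7.32734778e+02]
 [ 1.35185521e-02 -6.51073538e-01 -7.58894260e-01  9.80806830e+02]
 [ 0.00000000e+00  0.00000000e+00  0.00000000e+00  1.00000000e+00]]
0.1 [5.74528473e+02 9.13204871e-03 1.95797759e+02] [-1.79907387e+02 -2.50768345e-03  9.00019389e+01] [-0.57406335 -0.53065177  0.34265934]
```

View pics/scene0.png

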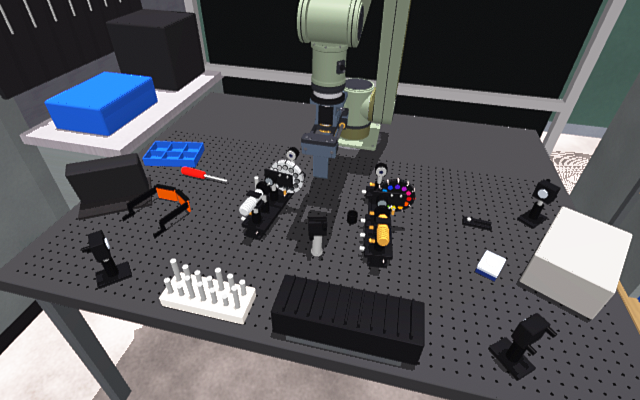

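View pics/side0.png

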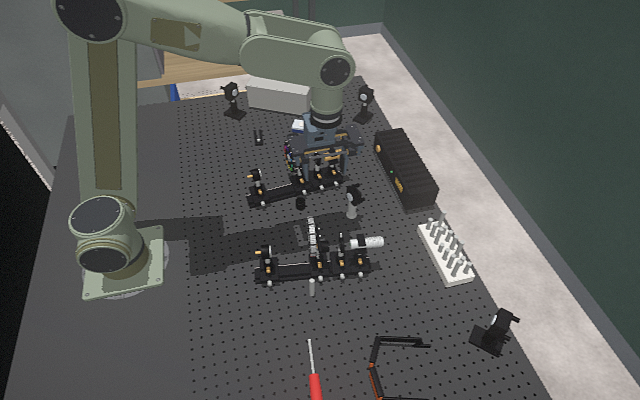

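The scene view shows the silver wheel near (287,178), on the robot's right. The side view shows its edge near (312,235), with the post at (312,287) and the mirror mount at (352,205). Next I'll enlarge both.

```bash
python3 - <<'E'
import cv2, numpy as np
a=cv2.imread("pics/scene0.png")[135:245,225:335]; b=cv2.imread("pics/side0.png")[195:305,245:395]
a=cv2.resize(a,None,fx=5,fy=5,interpolation=cv2.INTER_CUBIC)
b=cv2.resize(b,None,fx=5,fy=5,interpolation=cv2.INTER_CUBIC)
cv2.imwrite("pics/a.png",a);cv2.imwrite("pics/b.png",b)
E
```

```text
(no output)
```

View pics/a.png

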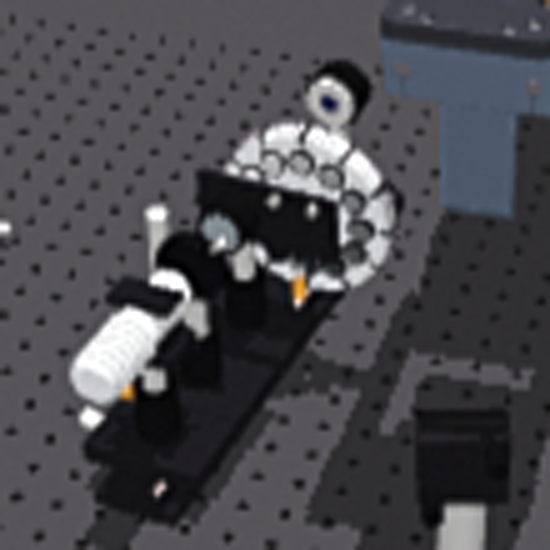

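View pics/b.png

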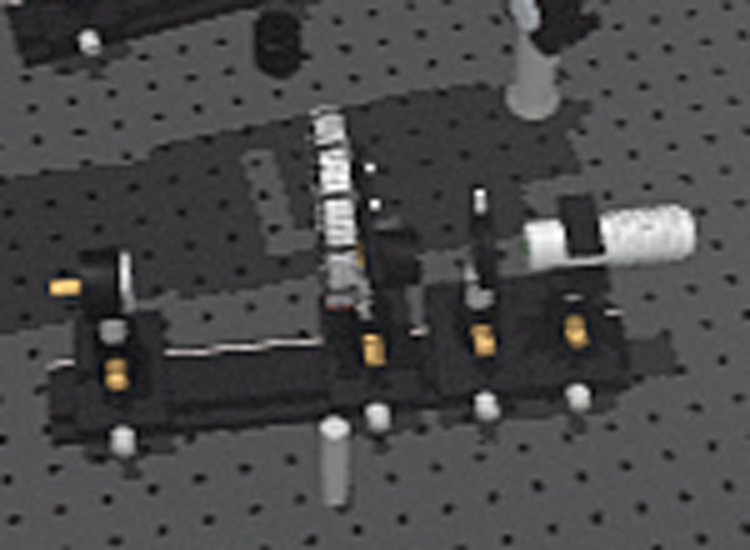

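The side view shows the rail's lower edge corners at about (256,283.6) and (370.6,275), the wheel edge strip from (311,217) to (313,256), and a red line near (312.5,256). In the scene view the wheel is centred near (288,177). I'll cast rays and check the pose against the sizes given.

```bash
cat > h.py <<'E'
import numpy as np
from workcell import eyes
def cal(n):
    c=eyes.calibration(n); return np.array(c["camera_matrix"]),np.array(c["world_from_camera"])
def ray(n,p,z):
    K,T=cal(n); d=T[:3,:3]@np.linalg.solve(K,[p[0],p[1],1]); o=T[:3,3]; return o+d*(z-o[2])/d[2]
def proj(n,P):
    K,T=cal(n); q=T[:3,:3].T@(np.asarray(P,float)-T[:3,3]); q=K@q; return q[:2]/q[2]
E
python3 - <<'E'
from h import *
f=lambda x,y:(245+x/5,195+y/5); g=lambda x,y:(225+x/5,135+y/5)
A=ray("side",f(53,445),0);B=ray("side",f(630,402),0)
print("corners",A,B,np.linalg.norm(A-B))
yaw=np.arctan2(*(B-A)[[1,0]]);print("yaw",np.degrees(yaw))
R=np.array([[np.cos(yaw),-np.sin(yaw),0],[np.sin(yaw),np.cos(yaw),0],[0,0,1]])
O=(A+B)/2+R@[0,25,0];print("O",O, "post",ray("side",f(333,500),0))
W=lambda p:O+R@np.array(p,float)
def show(t,n,P,off): q=proj(n,P); print(t,n,((q-off)*5).round())
so=np.array([245,195]);go=np.array([225,135])
for t,p in [("rim_top",[0,36,166]),("rim-y",[0,-16,114]),("hub",[0,36,114]),("rim+y",[0,88,114]),("sensor",[-122,0,133]),("+x+y",[160,25,0]),("+x-y",[160,-25,0])]:
    show(t,"side",W(p),so);show(t,"scene",W(p),go)
for k in range(12):
    th=k*np.pi/6; show(f"m{k}","side",W([0,36-52*np.cos(th),114-52*np.sin(th)]),so)
E
```

```text
corners [ 343.7747396  -162.57005603    0.        ] [ 657.27623536 -213.80853159    0.        ] 317.66109176014146
yaw -9.282313667843226
O [ 504.55796713 -163.51665496    0.        ] post [ 483.35267798 -231.67983364    0.        ]
rim_top side [336. 151.]
rim_top scene [293. 131.]
rim-y side [344. 294.]
rim-y scene [216. 186.]
hub side [336. 211.]
hub scene [296. 207.]
rim+y side [328. 133.]
rim+y scene [379. 229.]
sensor side [ 99. 264.]
sensor scene [331.  66.]
+x+y side [617. 325.]
+x+y scene [155. 524.]
+x-y side [632. 402.]
+x-y scene [ 77. 499.]
m0 side [344. 294.]
m1 side [342. 311.]
m2 side [339. 300.]
m3 side [335. 267.]
m4 side [332. 221.]
m5 side [329. 172.]
m6 side [328. 133.]
m7 side [329. 114.]
m8 side [332. 119.]
m9 side [336. 151.]
m10 side [340. 201.]
m11 side [343. 254.]
```

Predicted rim lines in the side view match what I see (about 150, 197, 245 and red at 300). One check against the wheel's outline in the scene view, then I move.

```bash
python3 - <<'E'
from h import *
import cv2
yaw=np.radians(-9.28);R=np.array([[np.cos(yaw),-np.sin(yaw),0],[np.sin(yaw),np.cos(yaw),0],[0,0,1]])
O=np.array([504.6,-163.5,0])
for x in(6,-6):
    P=np.array([((proj("scene",O+R@[x,36+52*np.cos(t),114+52*np.sin(t)])-[225,135])*5) for t in np.linspace(0,6.28,200)])
    print(x,P.min(0).round(),P.max(0).round())
im=cv2.imread("pics/a.png");h=cv2.cvtColor(im,cv2.COLOR_BGR2HSV)
m=((h[...,1]<40)&(h[...,2]>150)).astype(np.uint8)
n,l,s,c=cv2.connectedComponentsWithStats(m)
print([tuple(map(int,s[i])) for i in range(1,n) if s[i][4]>800])
print("rim_top",O+R@[0,36,166])
E
python3 -m crank '[{"yaw":-0.9},{"yaw":-0.95},{},{}]' 0 10
```

```text
6 [211. 133.] [374. 288.]
-6 [221. 123.] [383. 277.]
[(304, 78, 47, 90, 2443), (263, 123, 42, 34, 949), (235, 134, 105, 67, 1922), (343, 150, 38, 47, 1141), (345, 195, 47, 91, 1593), (70, 270, 136, 134, 7058), (441, 507, 42, 43, 1612)]
rim_top [ 510.40533601 -127.9711656   166.        ]validation failed for argument at $[0]...
```

The scene outline sits about 3–4 px to the +y side, so y is off by 5–10 mm. The crank call was also refused, so I'll give every key and then look with the wrist camera.

```bash
python3 -m crank '[{"dx":0,"dy":0,"dz":0.05,"yaw":-0.9},{"dx":-0.07,"dy":-0.04,"dz":0.03,"yaw":-0.95},{"dx":-0.03,"dy":-0.06,"dz":0.0,"yaw":0},{"dx":0,"dy":-0.05,"dz":0.0,"yaw":0},{"dx":0,"dy":0,"dz":0,"yaw":0},{"dx":0,"dy":0,"dz":0,"yaw":0}]' 0 10 && python3 - <<'E'
from workcell import telemetry
from h import *
import cv2
print(telemetry.state()["ee_pos"],telemetry.state()["ee_rot"])
K,T=cal("wrist"); print(K,T)
cv2.imwrite("pics/w1.png",eyes.grab_frame("wrist")[:,:,::-1])
yaw=np.radians(-9.28);R=np.array([[np.cos(yaw),-np.sin(yaw),0],[np.sin(yaw),np.cos(yaw),0],[0,0,1]])
O=np.array([504.6,-163.5,0])
for p in [[0,36,166],[6,36,166],[-6,36,166],[-122,0,133],[160,25,0],[160,-25,0],[-160,-25,0]]: print(p,proj("wrist",O+R@p))
E
```

```text
time_s: 0.85
ee_pos: [500.0, -116.6, 258.0]
ee_rot: [-180.0, -0.0, 80.7]
force: [0.3, 0.6, -0.5]
gripper_width: 34.0
gripper_force: 0.0
[ 500.01952808 -116.5943926   257.99414837] [-1.79951292e+02 -4.26978860e-02  8.07323580e+01]
[[359.83793212   0.         316.71343512]
 [  0.         359.83793212 195.78400571]
 [  0.           0.           1.        ]] [[ 9.87117898e-01 -1.52658827e-01 -4.78909021e-02  5.12640543e+02]
 [-1.59993019e-01 -9.43159198e-01 -2.91295316e-01 -3.45055305e+01]
 [-6.99943558e-04  2.95205030e-01 -9.55433671e-01  4.45686581e+02]
 [ 0.00000000e+00  0.00000000e+00  0.00000000e+00  1.00000000e+00]]
[0, 36, 166] [332.42321922 203.42434704]
[6, 36, 166] [339.74955145 203.44093378]
[-6, 36, 166] [325.09687016 203.40776026]
[-122, 0, 133] [200.06785438 228.50407328]
[160, 25, 0] [453.0230083  170.64544346]
[160, -25, 0] [448.66919194 207.90433563]
[-160, -25, 0] [204.35152184 207.35136456]
```

View pics/w1.png

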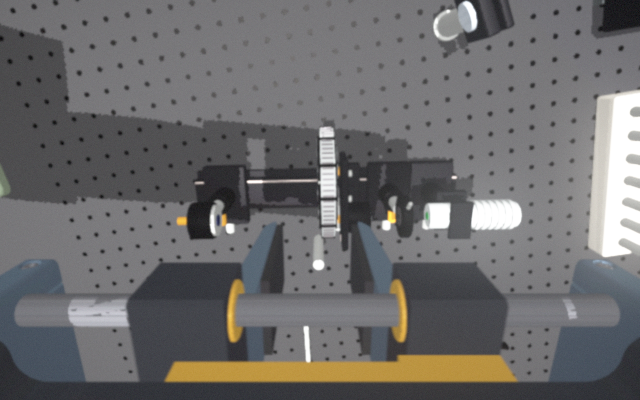

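The wrist view shows the rim as a strip centred on column 328, from row 128 to row 237. The rail's far +x corner is near (455,161). I'll solve for the offset.

```bash
python3 - <<'E'
from h import *
import cv2
im=cv2.imread("pics/w1.png");h=cv2.cvtColor(im,cv2.COLOR_BGR2HSV)
m=((h[...,1]<50)&(h[...,2]>140)).astype(np.uint8);m[:,:310]=0;m[:,338:]=0;m[245:]=0;m[:120]=0
for r in range(124,244,4):
    c=np.flatnonzero(m[r]); print(r,(c.min(),c.max()) if len(c) else None,end="; ")
print()
for dy in(0,4,8,12):
  for yw in(-9.28,-10.5):
    yaw=np.radians(yw);R=np.array([[np.cos(yaw),-np.sin(yaw),0],[np.sin(yaw),np.cos(yaw),0],[0,0,1]])
    O=np.array([504.6,-163.5,0])+R@[0,dy,0]
    o=[]
    for x in(-6,6):
        P=np.array([proj("wrist",O+R@[x,36+52*np.cos(t),114+52*np.sin(t)]) for t in np.linspace(0,6.28,200)])
        o+=[P[P[:,1].argmin()].round(1),P[P[:,1].argmax()].round(1)]
    print(dy,yw,*o, "corner",proj("wrist",O+R@[160,25,0]).round(1),proj("wrist",O+R@[-160,25,0]).round(1),proj("wrist",O+R@[-122,0,133]).round(1))
    print("   side",((proj("side",O+R@[-160,-25,0])-[245,195])*5).round(),((proj("side",O+R@[160,-25,0])-[245,195])*5).round())
c=cv2.resize(im[110:250,170:480],None,fx=2.5,fy=2.5,interpolation=cv2.INTER_CUBIC);cv2.imwrite("pics/w1c.png",c)
E
```

```text
124 None; 128 (np.int64(319), np.int64(332)); 132 (np.int64(319), np.int64(333)); 136 (np.int64(319), np.int64(333)); 140 (np.int64(320), np.int64(333)); 144 (np.int64(320), np.int64(334)); 148 (np.int64(320), np.int64(334)); 152 (np.int64(320), np.int64(334)); 156 (np.int64(320), np.int64(334)); 160 (np.int64(320), np.int64(335)); 164 None; 168 (np.int64(320), np.int64(335)); 172 (np.int64(320), np.int64(335)); 176 (np.int64(320), np.int64(335)); 180 (np.int64(310), np.int64(335)); 184 (np.int64(320), np.int64(335)); 188 (np.int64(321), np.int64(335)); 192 (np.int64(321), np.int64(335)); 196 (np.int64(321), np.int64(335)); 200 None; 204 (np.int64(321), np.int64(335)); 208 (np.int64(321), np.int64(335)); 212 (np.int64(321), np.int64(335)); 216 (np.int64(321), np.int64(335)); 220 (np.int64(321), np.int64(336)); 224 (np.int64(323), np.int64(337)); 228 (np.int64(322), np.int64(337)); 232 (np.int64(321), np.int64(336)); 236 (np.int64(315), np.int64(333)); 240 (np.int64(313), np.int64(322)); 
0 -9.28 [324.2 131.1] [323.9 241. ] [337.1 131.1] [336.7 241.1] corner [453.  170.6] [200.8 170.1
[... 603 characters left out ...]
 [ 51. 432.] [630. 389.]
8 -10.5 [326.6 122.2] [323.9 233. ] [339.6 122.5] [336.7 233.3] corner [454.  167.1] [200.5 161.2] [199.2 217.9]
   side [ 51. 427.] [630. 395.]
12 -9.28 [324.4 117.9] [324.  229.2] [337.4 117.9] [336.9 229.2] corner [454.1 161.3] [199.9 160.8] [198.9 216.5]
   side [ 51. 426.] [628. 383.]Traceback (most recent call last):
  File "<stdin>", line 14, in <module>
  File "h.py", line 8, in proj
    K,T=cal(n); q=T[:3,:3].T@(np.asarray(P,float)-T[:3,3]); q=K@q; return q[:2]/q[2]
        ~~~^^^
  File "h.py", line 4, in cal
    c=eyes.calibration(n); return np.array(c["camera_matrix"]),np.array(c["world_from_camera"])
ValueError: time passes only in moves, steps and waits
```

Wrist fit: the rim top is at about (508, −123, 166) with rail yaw near −7.6°. The next move turns the tool to match, closes the fingers and comes down to 6 mm above the rim, 14 mm to its +y side.

```bash
python3 -m crank '[{"dx":0.0125,"dy":0.0094,"dz":0,"yaw":0.34},{"dx":0,"dy":0,"dz":-0.05,"yaw":0},{"dx":0,"dy":0,"dz":-0.0475,"yaw":0},{"dx":0,"dy":0,"dz":0,"yaw":0},{"dx":0,"dy":0,"dz":0,"yaw":0}]' 0 10
python3 -m crank '[{"dx":0,"dy":0,"dz":-0.0025,"yaw":0},{"dx":0,"dy":0,"dz":-0.0025,"yaw":0},{"dx":0,"dy":0,"dz":-0.00125,"yaw":0},{"dx":0,"dy":0,"dz":0,"yaw":0}]'
```

```text
time_s: 1.52
ee_pos: [511.6, -109.1, 181.7]
ee_rot: [179.9, 0.0, 82.5]
force: [0.7, -0.6, 0.0]
gripper_width: -0.0
gripper_force: 0.0
time_s: 2.02
ee_pos: [510.1, -109.6, 175.4]
ee_rot: [180.0, -0.0, 82.4]
force: [0.2, -0.7, -0.9]
gripper_width: 0.2
gripper_force: 0.0
```

```bash
python3 -m crank '[{"dx":0,"dy":0,"dz":-0.00125,"yaw":0},{"dx":0,"dy":0,"dz":0,"yaw":0}]'
python3 -m crank '[{"dx":0,"dy":0,"dz":-0.00125,"yaw":0},{"dx":0,"dy":0,"dz":0,"yaw":0}]'
```

```text
time_s: 2.28
ee_pos: [510.1, -109.6, 174.3]
ee_rot: [-180.0, -0.0, 82.4]
force: [0.6, -1.1, -0.2]
gripper_width: 0.4
gripper_force: 0.0
time_s: 2.52
ee_pos: [510.1, -109.5, 173.2]
ee_rot: [-180.0, -0.0, 82.5]
force: [0.4, -0.0, -0.1]
gripper_width: 0.1
gripper_force: 0.0
```

```bash
python3 -m crank '[{"dx":0,"dy":0,"dz":-0.00125,"yaw":0},{"dx":0,"dy":0,"dz":0,"yaw":0}]'
python3 -m crank '[{"dx":0,"dy":0,"dz":-0.00125,"yaw":0},{"dx":0,"dy":0,"dz":0,"yaw":0}]'
```

```text
time_s: 2.78
ee_pos: [510.1, -109.5, 172.3]
ee_rot: [-180.0, 0.0, 82.5]
force: [-0.9, 0.7, 0.9]
gripper_width: 0.7
gripper_force: 0.0
time_s: 3.02
ee_pos: [510.1, -109.5, 171.3]
ee_rot: [-180.0, -0.0, 82.5]
force: [0.7, -0.2, 0.6]
gripper_width: 0.4
gripper_force: 0.0
```

No contact at tip height 163.3, so the tip must be narrower than the pad. I'll lift, shift 7 mm toward the top and probe again.

```bash
python3 -m crank '[{"dx":0,"dy":0,"dz":0.005,"yaw":0},{"dx":-0.0011,"dy":-0.0087,"dz":0,"yaw":0},{"dx":0,"dy":0,"dz":-0.0025,"yaw":0},{"dx":0,"dy":0,"dz":0,"yaw":0}]'
python3 -m crank '[{"dx":0,"dy":0,"dz":-0.00125,"yaw":0},{"dx":0,"dy":0,"dz":0,"yaw":0}]'
python3 -m crank '[{"dx":0,"dy":0,"dz":-0.00125,"yaw":0},{"dx":0,"dy":0,"dz":0,"yaw":0}]'
```

```text
time_s: 3.52
ee_pos: [509.0, -116.6, 173.1]
ee_rot: [-180.0, -0.0, 82.4]
force: [1.1, 0.6, 0.0]
gripper_width: 0.3
gripper_force: 0.0
time_s: 3.78
ee_pos: [509.2, -116.4, 172.2]
ee_rot: [-180.0, -0.0, 82.5]
force: [0.3, -1.0, -0.5]
gripper_width: 0.9
gripper_force: 0.0
time_s: 4.03
ee_pos: [509.2, -116.4, 171.3]
ee_rot: [-180.0, -0.0, 82.5]
force: [1.0, 0.3, 0.9]
gripper_width: 0.5
gripper_force: 0.0
```

Still nothing. I'll check with a picture.

```bash
python3 - <<'E'
from workcell import eyes
import cv2, numpy as np
a=eyes.grab_frame("side")[195:285,265:365,::-1]; b=eyes.grab_frame("scene")[125:215,235:335,::-1]
o=np.hstack([cv2.resize(x,(400,360),interpolation=cv2.INTER_CUBIC) for x in(a,b)])
cv2.imwrite("pics/c.png",o)
E
```

```text
(no output)
```

View pics/c.png

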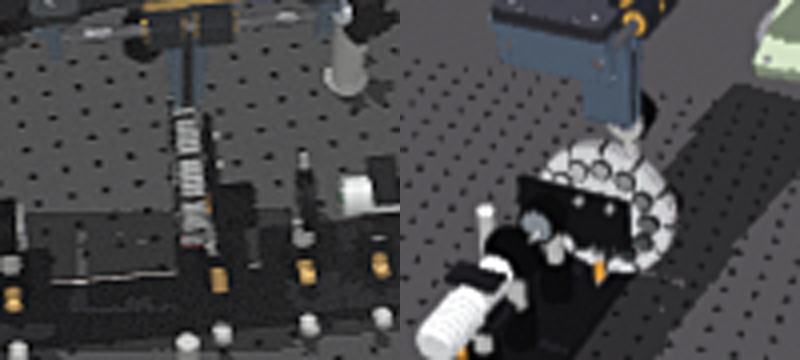

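The fingers stand over the wheel's +y half with a small gap. I'll compare the seen tip with its projection to get the camera bias.

```bash
python3 - <<'E'
from h import *
for n,o in(("side",[265,195]),("scene",[235,125])):
  for P in([509.2,-116.4,163.3],[509.2,-132.4,163.3],[509.2,-100.4,163.3],[508,-123,166],[508,-113,166],[495,-118,163.3],[523,-114,163.3]):
    print(n,P,((proj(n,P)-o)*4).round()+([400,0] if n=="scene" else [0,0]))
E
```

```text
side [509.2, -116.4, 163.3] [182. 110.]
side [509.2, -132.4, 163.3] [188. 129.]
side [509.2, -100.4, 163.3] [176.  91.]
side [508, -123, 166] [183. 115.]
side [508, -113, 166] [179. 103.]
side [495, -118, 163.3] [161. 116.]
side [523, -114, 163.3] [202. 103.]
scene [509.2, -116.4, 163.3] [611. 149.]
scene [509.2, -132.4, 163.3] [589. 146.]
scene [509.2, -100.4, 163.3] [633. 152.]
scene [508, -123, 166] [602. 144.]
scene [508, -113, 166] [616. 146.]
scene [495, -118, 163.3] [615. 138.]
scene [523, -114, 163.3] [608. 160.]
```

The fingertips look about 20 mm higher than expected from the TCP pose. I'll take a closer look at the tip from scene, side and wrist in one composite.

```bash
python3 - <<'E'
from workcell import eyes, telemetry
import cv2, numpy as np
s=telemetry.state();print(s["ee_pos"],s["gripper_width"],s["force"])
a=eyes.grab_frame("side")[180:255,270:370,::-1]; b=eyes.grab_frame("scene")[105:180,245:345,::-1];w=eyes.grab_frame("wrist")[90:390,120:520,::-1]
o=np.hstack([cv2.resize(x,(400,300),interpolation=cv2.INTER_CUBIC) for x in(a,b)])
o=np.vstack([o,np.hstack([w,np.zeros_like(w)])])
cv2.imwrite("pics/d.png",o)
from h import *
print(cal("wrist")[1])
for P in([509.2,-116.4,163.3],[509.2,-132.4,163.3],[509.2,-132.4,185],[508,-123,166],[508,-175,114],[508,-71,114]): print(P,proj("wrist",P)-[120,90]+[0,300])
E
```

```text
[ 509.27946229 -116.48250225  171.36847847] 0.6130612856688371 [-0.53933222 -0.46213454 -0.33641758]
[[ 9.91472754e-01 -1.24550733e-01 -3.83261323e-02  5.19273229e+02]
 [-1.30313909e-01 -9.47056763e-01 -2.93431037e-01 -3.38621499e+01]
 [ 2.50027789e-04  2.95923306e-01 -9.55211670e-01  3.59032741e+02]
 [ 0.00000000e+00  0.00000000e+00  0.00000000e+00  1.00000000e+00]]
[509.2, -116.4, 163.3] [197.93725234 442.35224705]
[509.2, -132.4, 163.3] [201.37988026 466.7707825 ]
[509.2, -132.4, 185] [201.8845327  485.05289347]
[508, -123, 166] [197.37953648 454.73425498]
[508, -175, 114] [206.04358824 487.37389001]
[508, -71, 114] [187.33021477 353.08846046]
```

View pics/d.png

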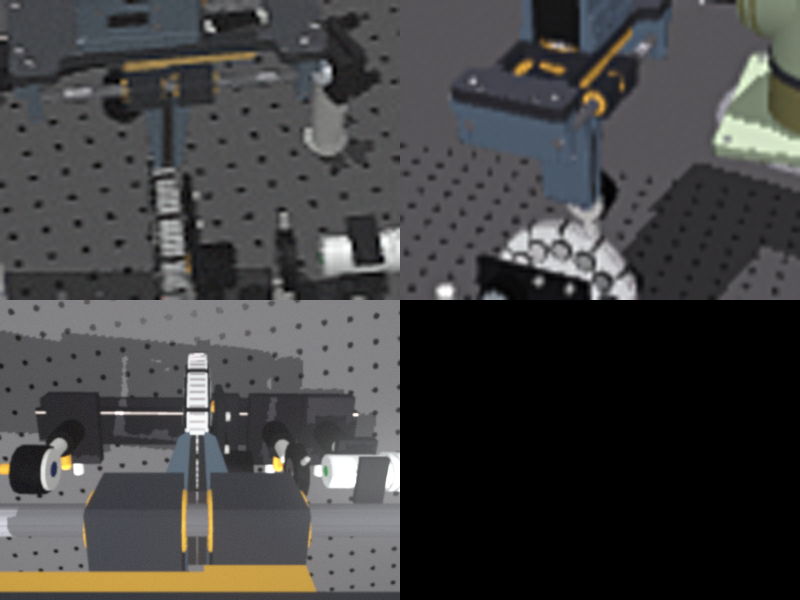

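In the composite the tip's lower edge is near (288,155) in the scene and (312,222) in the side view, above where the pose predicts. I'll check whether the open fingers in the first picture agreed with the 8 mm figure.

```bash
python3 - <<'E'
from h import *
print("start, front finger pad edges; seen lower edge crop a (443..515, 205..217)")
for z in(188.6,200,210):
  for P in([634,-16,z],[634,16,z]): print(P,((proj("scene",P)-[225,135])*5).round())
print("now; seen scene (543,197)-(600,205), side (150..187,165)")
for z in(163.4,175,185,190):
  for y in(-16,16):
    P=np.array([509.3,-116.5,z])+[13*.99+y*.13,-13*.13+y*.99,0]
    print(z,y,((proj("scene",P)-[245,105])*4+[400,0]).round())
  for x in(-13,13):
    P=np.array([509.3,-116.5,z])+[x*.99-16*.13,-x*.13-16*.99,0]; print("   side",((proj("side",P)-[270,180])*4).round())
E
```

```text
start, front finger pad edges; seen lower edge crop a (443..515, 205..217)
[634, -16, 188.6] [436. 257.]
[634, 16, 188.6] [501. 267.]
[634, -16, 200] [437. 238.]
[634, 16, 200] [502. 248.]
[634, -16, 210] [437. 221.]
[634, 16, 210] [502. 231.]
now; seen scene (543,197)-(600,205), side (150..187,165)
163.4 -16 [542. 234.]
163.4 16 [584. 243.]
   side [145. 191.]
   side [186. 188.]
175 -16 [541. 220.]
175 16 [584. 229.]
   side [145. 180.]
   side [186. 177.]
185 -16 [541. 207.]
185 16 [584. 217.]
   side [144. 170.]
   side [186. 167.]
190 -16 [540. 201.]
190 16 [583. 210.]
   side [144. 166.]
   side [186. 162.]
```

All three views agree that the visible tips end about 20 mm further back than the TCP suggests, and I felt no contact at the nominal height. Going lower with the grasp point over the wheel could break the 56 mm rule. Instead I'll open the jaws and use only the front finger on the rim, which keeps the grasp point about 50 mm to the side, so at least 70 mm from the wheel's centre. The rear finger hangs clear above the rail.

```bash
python3 -m crank '[{"dx":0,"dy":0,"dz":0.0375,"yaw":0},{"dx":-0.0313,"dy":0.0088,"dz":0,"yaw":0},{"dx":-0.0313,"dy":0.0088,"dz":0,"yaw":0},{"dx":0,"dy":0,"dz":0,"yaw":0},{"dx":0,"dy":0,"dz":0,"yaw":0},{"dx":0,"dy":0,"dz":0,"yaw":0},{"dx":0,"dy":0,"dz":0,"yaw":0},{"dx":0,"dy":0,"dz":0,"yaw":0}]' 1
python3 -m crank '[{"dx":0,"dy":0,"dz":-0.0125,"yaw":0},{"dx":0,"dy":0,"dz":-0.0125,"yaw":0},{"dx":0,"dy":0,"dz":0,"yaw":0}]'
python3 - <<'E'
from workcell import eyes
import cv2, numpy as np
a=eyes.grab_frame("side")[180:255,270:370,::-1]; b=eyes.grab_frame("scene")[105:180,245:345,::-1];w=eyes.grab_frame("wrist")[90:390,120:520,::-1]
o=np.hstack([cv2.resize(x,(400,300),interpolation=cv2.INTER_CUBIC) for x in(a,b)])
o=np.vstack([o,np.hstack([w,np.zeros_like(w)])])
cv2.imwrite("pics/e.png",o)
E
```

```text
time_s: 5.28
ee_pos: [459.5, -102.5, 201.2]
ee_rot: [-180.0, -0.0, 82.4]
force: [0.3, -0.3, 0.5]
gripper_width: 77.7
gripper_force: 0.0
time_s: 5.65
ee_pos: [458.3, -102.2, 180.1]
ee_rot: [-179.8, -0.0, 82.5]
force: [1.1, 0.2, 0.1]
gripper_width: 91.1
gripper_force: 0.0
```

View pics/e.png

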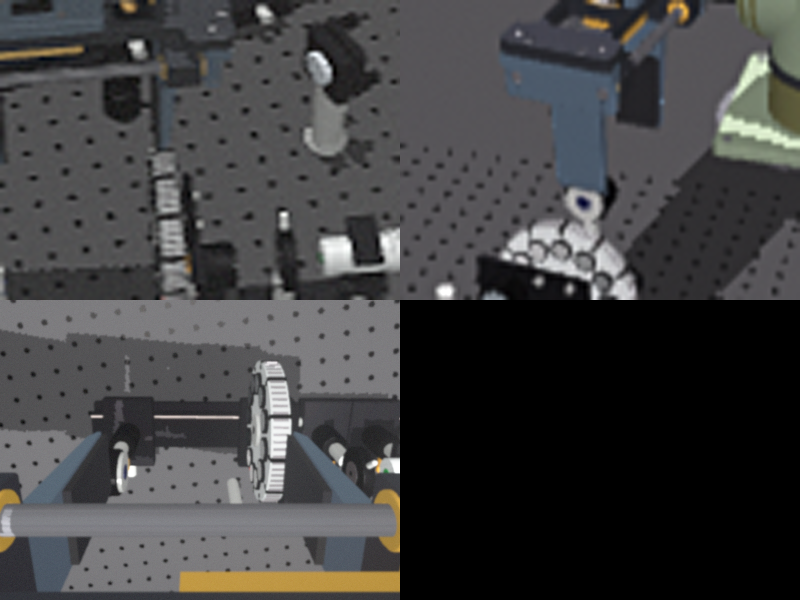

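The front finger now stands over the rim and the tip is still above it. The rear finger is clear. I'll nudge 3 mm toward the top and step down on force.

```bash
python3 -m crank '[{"dx":-0.0005,"dy":-0.0037,"dz":-0.005,"yaw":0},{"dx":0,"dy":0,"dz":-0.004,"yaw":0},{"dx":0,"dy":0,"dz":0,"yaw":0}]'
for i in 1; do python3 -m crank '[{"dx":0,"dy":0,"dz":-0.002,"yaw":0},{"dx":0,"dy":0,"dz":0,"yaw":0}]'; python3 -m crank '[{"dx":0,"dy":0,"dz":-0.002,"yaw":0},{"dx":0,"dy":0,"dz":0,"yaw":0}]'; done | grep -E "pos|force: \["
```

```text
time_s: 6.18
ee_pos: [458.6, -105.4, 173.9]
ee_rot: [-180.0, -0.0, 82.4]
force: [-0.2, 0.9, -0.1]
gripper_width: 91.2
gripper_force: 0.0
ee_pos: [458.8, -105.4, 172.5]
force: [0.2, 0.9, 0.1]
ee_pos: [458.7, -105.3, 170.8]
force: [-0.3, -0.3, 0.5]
```

```bash
python3 -m crank '[{"dx":0,"dy":0,"dz":-0.002,"yaw":0},{"dx":0,"dy":0,"dz":-0.002,"yaw":0},{"dx":0,"dy":0,"dz":0,"yaw":0}]' | grep -E "pos|force: \["
python3 -m crank '[{"dx":0,"dy":0,"dz":-0.002,"yaw":0},{"dx":0,"dy":0,"dz":0,"yaw":0}]' | grep -E "pos|force: \["
```

```text
ee_pos: [458.7, -105.3, 167.6]
force: [-0.3, -0.2, -0.0]
ee_pos: [458.7, -105.3, 166.0]
force: [-0.9, -0.1, -0.4]
```

```bash
python3 -m crank '[{"dx":0,"dy":0,"dz":-0.002,"yaw":0},{"dx":0,"dy":0,"dz":0,"yaw":0}]' | grep -E "pos|force: \["
python3 -m crank '[{"dx":0,"dy":0,"dz":-0.002,"yaw":0},{"dx":0,"dy":0,"dz":0,"yaw":0}]' | grep -E "pos|force: \["
```

```text
ee_pos: [458.7, -105.4, 164.4]
force: [-0.4, -0.3, 0.2]
ee_pos: [458.7, -105.4, 162.8]
force: [0.1, -0.1, -0.4]
```

```bash
python3 -m crank '[{"dx":0,"dy":0,"dz":-0.002,"yaw":0},{"dx":0,"dy":0,"dz":0,"yaw":0}]' | grep -E "pos|force: \["
python3 -m crank '[{"dx":0,"dy":0,"dz":-0.002,"yaw":0},{"dx":0,"dy":0,"dz":0,"yaw":0}]' | grep -E "pos|force: \["
```

```text
ee_pos: [458.7, -105.4, 161.2]
force: [0.2, 0.8, -0.8]
ee_pos: [458.7, -105.4, 159.6]
force: [0.4, 0.2, 0.1]
```

```bash
python3 -m crank '[{"dx":0,"dy":0,"dz":-0.002,"yaw":0},{"dx":0,"dy":0,"dz":0,"yaw":0}]' | grep -E "pos|force: \["
python3 -m crank '[{"dx":0,"dy":0,"dz":-0.002,"yaw":0},{"dx":0,"dy":0,"dz":0,"yaw":0}]' | grep -E "pos|force: \["
```

```text
ee_pos: [458.7, -105.4, 158.0]
force: [-0.4, 0.5, 0.5]
ee_pos: [458.7, -105.4, 156.4]
force: [0.1, -1.1, 0.2]
```

```bash
python3 - <<'E'
from workcell import eyes
import cv2, numpy as np
a=eyes.grab_frame("side")[190:250,280:340,::-1]; b=eyes.grab_frame("scene")[130:190,260:320,::-1];w=eyes.grab_frame("wrist")[130:330,300:500,::-1]
cv2.imwrite("pics/wf.png",w)
o=np.hstack([cv2.resize(x,(266,266),interpolation=cv2.INTER_CUBIC) for x in(a,b,w)])
o=cv2.resize(o,None,fx=1,fy=1)
cv2.imwrite("pics/f.png",o)
E
```

```text
(no output)
```

View pics/f.png

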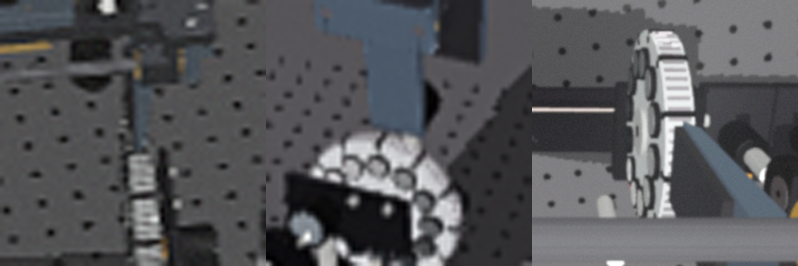

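The tip is now just at the rim in the scene view, over its full width in the side view, and slightly to +y of the top. I'll keep descending.

```bash
python3 -m crank '[{"dx":0,"dy":0,"dz":-0.00125,"yaw":0},{"dx":0,"dy":0,"dz":0,"yaw":0}]' | grep -E "pos|force: \["
python3 -m crank '[{"dx":0,"dy":0,"dz":-0.00125,"yaw":0},{"dx":0,"dy":0,"dz":0,"yaw":0}]' | grep -E "pos|force: \["
```

```text
ee_pos: [458.7, -105.4, 155.5]
force: [-0.2, 0.6, 0.2]
ee_pos: [458.7, -105.4, 154.5]
force: [0.1, 0.5, 0.0]
```

```bash
python3 -m crank '[{"dx":0,"dy":0,"dz":-0.00125,"yaw":0},{"dx":0,"dy":0,"dz":0,"yaw":0}]' | grep -E "pos|force: \["
python3 -m crank '[{"dx":0,"dy":0,"dz":-0.00125,"yaw":0},{"dx":0,"dy":0,"dz":0,"yaw":0}]' | grep -E "pos|force: \["
```

```text
ee_pos: [458.7, -105.4, 153.5]
force: [-0.3, -0.6, -0.3]
ee_pos: [458.7, -105.4, 152.5]
force: [0.2, 0.8, 0.7]
```

```bash
python3 -m crank '[{"dx":0,"dy":0,"dz":-0.00125,"yaw":0},{"dx":0,"dy":0,"dz":0,"yaw":0}]' | grep -E "pos|force: \["
python3 -m crank '[{"dx":0,"dy":0,"dz":-0.00125,"yaw":0},{"dx":0,"dy":0,"dz":0,"yaw":0}]' | grep -E "pos|force: \["
```

```text
ee_pos: [458.7, -105.4, 151.5]
force: [0.8, -0.5, -1.0]
ee_pos: [458.7, -105.4, 150.5]
force: [-0.7, -0.4, 0.2]
```

```bash
python3 -m crank '[{"dx":0,"dy":0,"dz":-0.00125,"yaw":0},{"dx":0,"dy":0,"dz":0,"yaw":0}]' | grep -E "pos|force: \["
python3 -m crank '[{"dx":0,"dy":0,"dz":-0.00125,"yaw":0},{"dx":0,"dy":0,"dz":0,"yaw":0}]' | grep -E "pos|force: \["
```

```text
ee_pos: [458.7, -105.4, 149.5]
force: [-1.1, -1.0, -1.3]
ee_pos: [458.9, -105.4, 148.8]
force: [-0.8, 0.7, 2.6]
```

Contact at TCP z about 149. Now I'll press toward 10 N.

```bash
python3 -m crank '[{"dx":0,"dy":0,"dz":-0.001,"yaw":0},{"dx":0,"dy":0,"dz":0,"yaw":0}]' | grep -E "pos|force: \["
```

```text
ee_pos: [459.0, -105.5, 148.6]
force: [-1.9, -0.2, 6.4]
```

```bash
python3 -m crank '[{"dx":0,"dy":0,"dz":-0.0008,"yaw":0},{"dx":0,"dy":0,"dz":0,"yaw":0}]' | grep -E "pos|force: \["
python3 -m crank '[{"dx":-0.0006,"dy":-0.0043,"dz":0,"yaw":0},{"dx":-0.0006,"dy":-0.0043,"dz":0,"yaw":0},{"dx":0,"dy":0,"dz":0,"yaw":0}]' | grep -E "pos|force: \["
```

```text
ee_pos: [459.0, -105.6, 148.5]
force: [-3.3, 0.8, 9.0]
ee_pos: [458.1, -112.4, 148.5]
force: [-3.2, 0.6, 9.9]
```

```bash
python3 -m crank '[{"dx":-0.0006,"dy":-0.0043,"dz":0,"yaw":0},{"dx":-0.0006,"dy":-0.0043,"dz":0,"yaw":0},{"dx":0,"dy":0,"dz":0,"yaw":0}]' | grep -E "pos|force: \["
python3 -m crank '[{"dx":-0.0006,"dy":-0.0043,"dz":0,"yaw":0},{"dx":-0.0006,"dy":-0.0043,"dz":0,"yaw":0},{"dx":0,"dy":0,"dz":0,"yaw":0}]' | grep -E "pos|force: \["
```

```text
ee_pos: [457.0, -119.5, 148.5]
force: [-3.6, -0.5, 8.9]
ee_pos: [456.1, -126.6, 148.5]
force: [-3.1, -0.2, 9.2]
```

```bash
python3 -m crank '[{"dx":-0.0005,"dy":-0.0040,"dz":0,"yaw":0},{"dx":-0.0005,"dy":-0.0040,"dz":0,"yaw":0},{"dx":0,"dy":0,"dz":0,"yaw":0}]' | grep -E "pos|force: \["
python3 - <<'E'
from workcell import eyes
import cv2
for n in("side","scene","wrist"): cv2.imwrite(f"pics/g_{n}.png",eyes.grab_frame(n)[:,:,::-1])
for k in("side0","g_side","scene0","g_scene","w1","g_wrist"):
    im=cv2.imread(f"pics/{k}.png");h=cv2.cvtColor(im,cv2.COLOR_BGR2HSV)
    m=(((h[...,0]<8)|(h[...,0]>172))&(h[...,1]>70)&(h[...,2]>60)).astype("uint8")
    n,l,s,c=cv2.connectedComponentsWithStats(m,connectivity=8)
    print(k,[(c[i].round(1).tolist(),int(s[i][4])) for i in range(1,n) if s[i][4]>2 and 220<c[i][0]<420 and 100<c[i][1]<290])
E
```

```text
ee_pos: [455.2, -132.8, 148.4]
force: [-3.6, -0.0, 8.5]
side0 [([284.5, 150.3], 6)]
g_side []
scene0 [([407.9, 198.8], 26), ([414.2, 198.3], 6), ([406.5, 205.2], 4)]
g_scene [([407.9, 198.8], 26), ([414.2, 198.3], 6), ([406.5, 205.2], 4)]
w1 []
g_wrist []
```

```bash
python3 -m crank '[{"dx":0,"dy":0,"dz":0.008,"yaw":0},{"dx":0,"dy":0,"dz":0,"yaw":0}]' | grep -E "pos|force: \["
cat > look.py <<'E'
import sys,cv2,numpy as np
from workcell import eyes
t=sys.argv[1]
f=eyes.grab_frame("side");cv2.imwrite(f"pics/{t}_side.png",f[:,:,::-1])
s=eyes.grab_frame("scene");cv2.imwrite(f"pics/{t}_scene.png",s[:,:,::-1])
def prof(im,nm):
    im=im.astype(int); o=[]
    for r in range(216,262):
        x=round(311+(r-218)*0.055); p=im[r,x-1:x+2].mean(0); o.append("%d/%d"%(p.mean(),p[0]-p[1:].mean()))
    print(nm," ".join(o))
prof(cv2.imread("pics/side0.png")[:,:,::-1],"start"); prof(f,t)
E
python3 look.py k1
python3 - <<'E'
import cv2,numpy as np
a=cv2.imread("pics/scene0.png").astype(int);b=cv2.imread("pics/k1_scene.png").astype(int);c=cv2.imread("pics/g_scene.png").astype(int)
# filter cells in scene0 from crop a
for x,y in[(272,165),(302,163),(330,178),(354,202),(361,230),(355,255)]:
    u,v=round(225+x/5),round(135+y/5); print((u,v),[round(i[v-1:v+2,u-1:u+2].mean()) for i in(a,c,b)])
E
```

```text
ee_pos: [455.4, -132.5, 153.8]
force: [0.3, 0.0, -0.4]
start 118/1 84/0 175/0 161/0 172/0 176/0 197/0 122/0 65/1 200/-2 180/0 236/0 206/0 220/0 237/-2 192/0 249/0 110/2 59/2 225/-1 209/-1 215/-1 185/0 216/-1 161/0 215/-3 169/1 193/0 64/0 76/0 193/-3 155/0 144/1 149/-1 143/0 141/0 106/0 64/0 122/0 121/0 64/24 29/-2 31/-1 33/0 33/0 34/-1
k1 60/6 54/-4 51/-3 49/-2 51/-5 51/-3 49/-4 51/-4 50/-3 53/-3 57/-4 66/-4 65/-9 66/-8 64/-9 63/-10 75/-7 67/-5 24/0 162/-1 163/-1 154/0 144/0 161/-2 126/0 170/-2 122/0 155/-1 53/0 54/1 165/-3 132/0 131/1 136/-1 138/-1 132/0 93/0 60/0 126/0 121/0 52/0 26/0 30/0 28/-1 34/0 32/-1
(279, 168) [172, 153, 154]
(285, 168) [145, 126, 126]
(291, 171) [126, 111, 111]
(296, 175) [88, 74, 75]
(297, 181) [87, 70, 70]
(296, 186) [73, 61, 61]
```

The rim lines are back at the same rows and the red line has gone from row 256, so the wheel has moved. I'll check the count by normalising the filter shades against the disc face beside each cell.

```bash
cat > shades.py <<'E'
import cv2,numpy as np,sys
from h import *
yaw=np.radians(-7.6);R=np.array([[np.cos(yaw),-np.sin(yaw),0],[np.sin(yaw),np.cos(yaw),0],[0,0,1]])
C=np.array([508,-123,114.])-0
# align in scene: search of cell centres via predicted circle + offset measured on outline
off=np.array([3.0,0.5])
K,T=cal("scene")
def pj(p):
    q=K@(T[:3,:3].T@(C+R@np.array(p,float)-T[:3,3]));return q[:2]/q[2]+off
for k in sys.argv[1:]:
    g=cv2.imread(f"pics/{k}.png").astype(np.float32).mean(2)
    o=[]
    for i in range(12):
        a=np.radians(30*i) # from +y, through up
        f=lambda r,a:cv2.getRectSubPix(g,(2,2),tuple(map(float,pj([7,r*np.cos(a),r*np.sin(a)])))).mean()
        c=f(36,a);d=max(f(48,a+.26),f(48,a-.26),f(48,a+.15),f(48,a-.15)); o.append("%d/%d"%(c,d))
    print(k,o)
E
python3 shades.py scene0 k1_scene
```

```text
scene0 ['126/123', '133/233', '143/236', '125/227', '113/204', '125/191', '24/50', '20/91', '35/183', '73/194', '127/149', '135/101']
k1_scene ['126/140', '129/227', '139/238', '137/217', '104/207', '118/165', '24/42', '19/155', '55/199', '73/190', '132/151', '135/74']
```

The disc face keeps its brightness while every sampled cell darkened about 14%, which fits one click in the darker direction. Second stroke, with the same displacements.

```bash
python3 -m crank '[{"dx":0.0023,"dy":0.0169,"dz":0,"yaw":0},{"dx":0.0023,"dy":0.0169,"dz":0,"yaw":0},{"dx":0,"dy":0,"dz":-0.004,"yaw":0},{"dx":0,"dy":0,"dz":-0.002,"yaw":0},{"dx":0,"dy":0,"dz":-0.002,"yaw":0},{"dx":0,"dy":0,"dz":0,"yaw":0},{"dx":0,"dy":0,"dz":0,"yaw":0}]' | grep -E "pos|force: \["
python3 -m crank '[{"dx":-0.0006,"dy":-0.0043,"dz":0,"yaw":0},{"dx":-0.0006,"dy":-0.0043,"dz":0,"yaw":0},{"dx":-0.0006,"dy":-0.0043,"dz":0,"yaw":0},{"dx":-0.0006,"dy":-0.0043,"dz":0,"yaw":0},{"dx":-0.0006,"dy":-0.0043,"dz":0,"yaw":0},{"dx":-0.0006,"dy":-0.0043,"dz":0,"yaw":0},{"dx":-0.0005,"dy":-0.0040,"dz":0,"yaw":0},{"dx":-0.0005,"dy":-0.0040,"dz":0,"yaw":0},{"dx":0,"dy":0,"dz":0,"yaw":0}]' | grep -E "pos|force: \["
python3 -m crank '[{"dx":0,"dy":0,"dz":0.008,"yaw":0},{"dx":0,"dy":0,"dz":0,"yaw":0}]' | grep -E "pos|force: \["
python3 look.py k2 | cut -c1-20
python3 - <<'E'
import cv2
I=[cv2.imread(f"pics/{k}.png").astype(int) for k in("scene0","k1_scene","k2_scene")]
for x,y in[(272,165),(302,163),(330,178),(354,202),(361,230),(355,255)]:
    u,v=round(225+x/5),round(135+y/5); print([round(i[v-1:v+2,u-1:u+2].mean()) for i in I])
E
```

```text
ee_pos: [458.8, -105.5, 148.5]
force: [-4.3, 1.0, 9.3]
ee_pos: [455.0, -132.7, 148.4]
force: [-4.3, 1.1, 9.2]
ee_pos: [455.4, -132.7, 153.9]
force: [-0.5, -0.2, 0.0]
start 118/1 84/0 175
k2 57/6 49/-1 49/-5 
[172, 154, 134]
[145, 126, 109]
[126, 111, 95]
[88, 75, 60]
[87, 70, 52]
[73, 61, 49]
```

The shades step down evenly, about 14% per click, so that's two clicks. Strokes three and four follow.

```bash
python3 -m crank '[{"dx":0.0023,"dy":0.0169,"dz":0,"yaw":0},{"dx":0.0023,"dy":0.0169,"dz":0,"yaw":0},{"dx":0,"dy":0,"dz":-0.004,"yaw":0},{"dx":0,"dy":0,"dz":-0.002,"yaw":0},{"dx":0,"dy":0,"dz":-0.002,"yaw":0},{"dx":0,"dy":0,"dz":0,"yaw":0},{"dx":0,"dy":0,"dz":0,"yaw":0}]' | grep -E "pos|force: \["
python3 -m crank '[{"dx":-0.0006,"dy":-0.0043,"dz":0,"yaw":0},{"dx":-0.0006,"dy":-0.0043,"dz":0,"yaw":0},{"dx":-0.0006,"dy":-0.0043,"dz":0,"yaw":0},{"dx":-0.0006,"dy":-0.0043,"dz":0,"yaw":0},{"dx":-0.0006,"dy":-0.0043,"dz":0,"yaw":0},{"dx":-0.0006,"dy":-0.0043,"dz":0,"yaw":0},{"dx":-0.0005,"dy":-0.0040,"dz":0,"yaw":0},{"dx":-0.0005,"dy":-0.0040,"dz":0,"yaw":0},{"dx":0,"dy":0,"dz":0,"yaw":0}]' | grep -E "pos|force: \["
python3 -m crank '[{"dx":0,"dy":0,"dz":0.008,"yaw":0},{"dx":0,"dy":0,"dz":0,"yaw":0}]' | grep -E "pos|force: \["
python3 look.py k3 | cut -c1-20
python3 - <<'E'
import cv2
I=[cv2.imread(f"pics/{k}.png").astype(int) for k in("scene0","k1_scene","k2_scene","k3_scene")]
for x,y in[(272,165),(302,163),(330,178),(354,202),(361,230),(355,255)]:
    u,v=round(225+x/5),round(135+y/5); print([round(i[v-1:v+2,u-1:u+2].mean()) for i in I])
E
```

```text
ee_pos: [458.8, -105.5, 148.5]
force: [-4.0, 2.3, 9.9]
ee_pos: [455.0, -132.7, 148.4]
force: [-3.7, 1.2, 8.9]
ee_pos: [455.5, -132.7, 153.9]
force: [0.1, -0.3, -0.3]
start 118/1 84/0 175
k3 58/5 51/0 49/-4 4
[172, 154, 134, 115]
[145, 126, 109, 92]
[126, 111, 95, 80]
[88, 75, 60, 46]
[87, 70, 52, 36]
[73, 61, 49, 38]
```

Three clicks, still stepping evenly. Fourth stroke, then raise clear.

```bash
python3 -m crank '[{"dx":0.0023,"dy":0.0169,"dz":0,"yaw":0},{"dx":0.0023,"dy":0.0169,"dz":0,"yaw":0},{"dx":0,"dy":0,"dz":-0.004,"yaw":0},{"dx":0,"dy":0,"dz":-0.002,"yaw":0},{"dx":0,"dy":0,"dz":-0.002,"yaw":0},{"dx":0,"dy":0,"dz":0,"yaw":0},{"dx":0,"dy":0,"dz":0,"yaw":0}]' | grep -E "pos|force: \["
python3 -m crank '[{"dx":-0.0006,"dy":-0.0043,"dz":0,"yaw":0},{"dx":-0.0006,"dy":-0.0043,"dz":0,"yaw":0},{"dx":-0.0006,"dy":-0.0043,"dz":0,"yaw":0},{"dx":-0.0006,"dy":-0.0043,"dz":0,"yaw":0},{"dx":-0.0006,"dy":-0.0043,"dz":0,"yaw":0},{"dx":-0.0006,"dy":-0.0043,"dz":0,"yaw":0},{"dx":-0.0005,"dy":-0.0040,"dz":0,"yaw":0},{"dx":-0.0005,"dy":-0.0040,"dz":0,"yaw":0},{"dx":0,"dy":0,"dz":0,"yaw":0}]' | grep -E "pos|force: \["
python3 -m crank '[{"dx":0,"dy":0,"dz":0.008,"yaw":0},{"dx":0,"dy":0,"dz":0,"yaw":0},{"dx":0,"dy":0,"dz":0.06,"yaw":0},{"dx":0,"dy":0,"dz":0.04,"yaw":0},{"dx":0,"dy":0,"dz":0,"yaw":0},{"dx":0,"dy":0,"dz":0,"yaw":0}]' | grep -E "time|pos|force: \["
python3 look.py k4
python3 - <<'E'
import cv2,numpy as np
I=[cv2.imread(f"pics/{k}.png").astype(int) for k in("scene0","k1_scene","k2_scene","k3_scene","k4_scene")]
for x,y in[(272,165),(302,163),(330,178),(354,202),(361,230),(355,255)]:
    u,v=round(225+x/5),round(135+y/5); print([round(i[v-1:v+2,u-1:u+2].mean()) for i in I])
a=np.vstack([cv2.imread(f"pics/{k}_scene.png" if k!="scene0" else "pics/scene0.png")[110:260,110:530] for k in("scene0","k4")])
cv2.imwrite("pics/fin.png",cv2.resize(a,(800,570)))
E
```

```text
ee_pos: [458.8, -105.5, 148.5]
force: [-4.0, 2.7, 9.5]
ee_pos: [455.0, -132.7, 148.4]
force: [-4.1, 1.2, 9.1]
time_s: 20.9
ee_pos: [454.4, -132.3, 232.4]
force: [0.1, -0.4, -0.7]
start 118/1 84/0 175/0 161/0 172/0 176/0 197/0 122/0 65/1 200/-2 180/0 236/0 206/0 220/0 237/-2 192/0 249/0 110/2 59/2 225/-1 209/-1 215/-1 185/0 216/-1 161/0 215/-3 169/1 193/0 64/0 76/0 193/-3 155/0 144/1 149/-1 143/0 141/0 106/0 64/0 122/0 121/0 64/24 29/-2 31/-1 33/0 33/0 34/-1
k4 123/1 82/0 179/0 123/0 118/1 129/0 131/0 95/-1 40/0 151/0 125/0 157/-2 136/0 139/0 154/-1 126/1 183/-2 89/0 23/0 163/0 162/-1 154/0 145/0 163/-1 124/0 173/-2 124/0 156/-2 55/2 56/0 166/-2 134/0 128/0 139/0 139/0 133/0 95/0 62/0 128/1 125/0 55/0 24/0 29/0 32/0 32/0 32/0
[172, 154, 134, 115, 97]
[145, 126, 109, 92, 76]
[126, 111, 95, 80, 66]
[88, 75, 60, 46, 33]
[87, 70, 52, 36, 20]
[73, 61, 49, 38, 194]
```

View pics/fin.png

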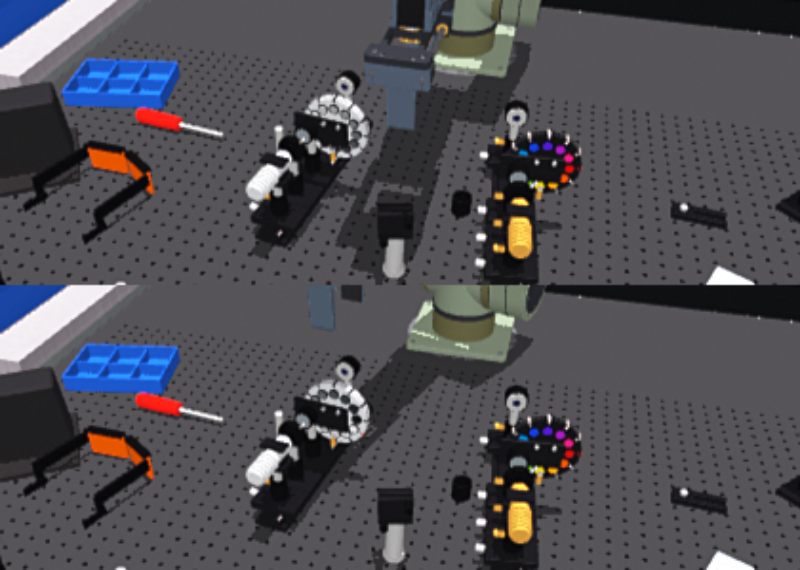

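The filters have stepped four times, the rim lines are back in a stop, and nothing else has moved. The arm is clear, so I'm handing in.

```bash
python3 -c "
from workcell import ticket
print(ticket.job_done())"
```

```text
the job is handed in; nothing more can be done
None
```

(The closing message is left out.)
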